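Tare a ramekin on the baker's scale

ROBOT

A 6-joint arm with a two-finger parallel gripper is mounted at the origin on a cart in front of the work surface, level with it; the furniture and walls round the work are solid. World frame = base frame: x ahead of the robot, y to its left, z up, the work surface at z = 0. Lengths are in m, angles in rad, forces in N, time in s.
With the tool pointing down it reaches from about 0.35 to 0.725 m from the base axis. Payload 6 kg.
Tool frame: the origin (TCP) lies midway between the tips of the shut fingers; the grasp point (between the pads) lies 19 mm behind it; z points along the fingers, y is the line along which they close (so a half turn about z gives the same grasp; the last joint's range is limited). The gripper opens to 85 mm and grips with 20 to 120 N. Pads are 22 mm wide; open, the fingers measure 114 mm over their backs; the gripper's body (76 mm by 85 mm) begins 54 mm behind the grasp point. The pads swing forward as they close: fully open they stand 13 mm farther back than shut.
Start: joints at [1.472, 0.04, 0.085, 0, -1.615, -0.334], TCP at [0.252, 0.545, 0.231] pointing down, gripper open.
Joint ranges: [-2.56, 2.56], [-1.29, 2.01], [-1.08, 1.49], [-3.29, 1.98], [-2.81, -0.18], [-2.99, 2.99]. Speed limits (rad/s): [2.57, 2.57, 3.01, 3.14, 3.14, 3.14].

INTERFACE

Orientations are given as a rotation vector (axis times angle).
In Python, from cell import arm gives the robot as it stands.
- The arm moves only by the tool step_arm, never from a script. Its argument "targets" is a list of rows, each a list of 3 entries, a list of its own where there are three numbers: the shift along the world's x, y, z in cm, then the turn about the world's z in degrees, then the finger opening in cm, from 0 to 8.54. A call has 1 to 20 rows; each row is the pose to reach, as a shift and turn from the pose commanded when the call began; what a row does not reach only later rows make up. A row lasts 1/12 s, in which the tool goes at most 41.7 mm and 7.16 degrees, less where a joint would pass 70% of its speed; a pose out of reach is approached as far as the arm can. A call with a gripper value outside its range is refused whole. The fingers move at their own pace and stop on an object; "squeeze" is the grip in N (left out, the last holds). Time passes only in rows, so rows that repeat a pose let the fingers close. It gives the time, the measured TCP pose, the force, the opening and the grip force at its end, in the units of the state.
- arm.sense(): the state, without advancing time (a new reading comes with each control period).
- arm.capture(name): name is "side" or "top" or "wrist"; returns (picture, depth): 400x640x3 uint8, red, green, blue; 400x640 float32, m along the optical axis (not along the pixel's ray), 0 where there is no reading.
- arm.calibration(name): a dict with "intrinsics" (3x3 intrinsics, pixels), "cam_to_world" (4x4, takes a point from camera to world coordinates). Camera axes: x right, y down, z forward; pixel columns grow to the right and rows downward; lengths in m; the calibration is good to about 2 mm. A picture is of the moment at which its call begins: read the wrist's pose just before it. calibration takes no time and is no camera call; for the wrist camera it gives the pose at the moment of the call.
- arm.close_job(): hands the job in; it is judged then, once.
The state is a dict: "t": time; "qpos": joint angles; "joint_velocities": joint speeds; "joint_torque": joint torques, N m; "position": TCP position; "ee_rot": TCP orientation; "force": force on the tool from outside, world axes, zero at the start; "torque": the same for the moment, N m; "finger_gap": finger opening in m; "gripper_force": force on a finger pad.
Only numpy, scipy, OpenCV 4.12 (cv2) and the standard library are available. Lean on these libraries where they do the work, as an engineer would, in place of code of your own. Each camera call takes 0.05 s, during which the arm holds its last target. There are 200 camera calls.

TASK

Tare the empty ramekin: set it down gently, upright and centred on the round platform of the balance scale, then slide the poise along the front bar until the scale balances. Leave the beam swinging free and level, at rest with its pointer on the broad centre mark, and do not disturb the things standing round it.

Things in the scene. Friction and masses are not known exactly. Their poses are not given: they have to be found in the camera images.
- ramekin: White fluted ceramic ramekin, open at the top, 84 mm across and 42 mm high, foot 80 mm across; wall about 8 mm thick at the rim, inner floor 7 mm up. Origin: centre of its underside, z up. Its mass is not known: 80 to 180 g.
- scale: Mechanical baker's balance scale, fixed on the table; grey cast base 310 mm (y) by 130 mm (x). Origin: underside of its centre, on the table; x points away from the robot, y to the left along the beam, z up. The beam rocks on an axis along the scale's x, at scale y = 0, 85 mm above the table. A square rimmed platform (100 mm, built-in counterweight) at the left end stays empty.
- load_platform: Round flat steel platform, 140 mm across, at the right end (-y) of the beam, centre at scale x = +10, y = -140 mm. Origin: 30 mm under the centre of its top face. It stays level while the beam rocks and gives way under load until the beam meets its stop: top face 115 mm above the table with the beam level, 17 mm lower or higher at the stops.
- load_platform_top (a point): Centre of the top surface of the round platform.
- scale_beam (a joint): Tilt of the beam (rad): 0 level, positive = round platform (right end) down. Rocks freely between stops at -0.12 and +0.12 against a weak restoring moment of about 0.3 N m/rad; a disturbed beam settles in about 1.5 s. With nothing on the round platform the left end rests on its stop, wherever the poise is.
- poise (a joint): Place of the poise along the front bar (m): 0 at the right, growing to the left (scale +y) to 0.14. It stays where left; sliding takes about 2 N, and pushing it also tilts the beam, so the balance shows only when nothing touches it. 1 mm to the left tilts the free beam by about -0.0065 rad while it is off its stops. The loaded scale balances between 0.015 and 0.09, depending on the ramekin's mass.
- poise_knob (a point): Centre of the poise's black ball knob, 26 mm across, on a 12 mm neck over a dark steel saddle 24 mm wide (y), 34 mm deep, 36 mm high that straddles the front bar. The knob's centre is 56 mm above the bar's middle line, 141 mm above the table when level; it rises or sinks by up to 9 mm with the tilt. The knob's middle is at scale y = -70 mm when the poise joint reads 0 (beam level).
- pointer_tip (a point): Tip of the upright pointer on the beam, 132 mm above the beam's axis, in front of the white index face; it moves to the left when the left end sinks.
- salt_shaker: Bystander: glass salt shaker with metal cap, 45 mm across, 86 mm high. Origin: centre of its underside.
- spice_jar: Bystander: spice jar with dark cap, 41 mm across, 105 mm high. Origin: centre of its underside.
- front_bar (a point): Middle of the graduated front bar of the beam, 216 mm long (scale y), 22 mm high, 9 mm thick, at scale x = -100 mm, 85 mm above the table. Block-shaped stops at its ends stand 4 mm higher than the bar. The round platform's edge is 40 mm behind the bar.
- index_mark (a point): Middle of the broad black centre mark (8 mm wide) on the white index face, 215 mm above the table. The face's tower stands in the middle of the scale, 45 to 57 mm behind its centre, 110 mm wide, top 228 mm above the table.
- kitchen_timer: Bystander: grey wind-up kitchen timer, 65 by 66 mm, 70 mm high, standing upright. Origin: centre of its underside.

How it is judged:
On the way:
1. the ramekin stands on the round platform, let go (horizontal distance between ramekin and load_platform below 0.03 m and z of ramekin in the frame of load_platform_top between -0.004 and 0.004 m and angle between ramekin's own z axis and vertical below 0.1 rad and contact force between the fingers and ramekin below 0.1 N), for 0.2 s.
At the end, for the whole second after the job is handed in: The ramekin stands upright and let go on the round platform, within 30 mm of its centre, and the free beam is at rest and level within 0.03 rad (pointer tip within 4 mm of the middle of the centre mark) (horizontal distance between ramekin and load_platform below 0.03 m and z of ramekin in the frame of load_platform_top between -0.004 and 0.004 m and angle between ramekin's own z axis and vertical below 0.1 rad and value of joint scale_beam between -0.03 and 0.03 rad and velocity of joint scale_beam between -0.03 and 0.03 rad/s and linear speed of ramekin below 0.02 m/s); the robot touches nothing.
It fails at once if the ramekin is dropped: it falls out of the fingers at over 0.5 m/s (from more than about 13 mm) (contact force between the fingers and ramekin below 0.1 N and linear speed of ramekin above 0.5 m/s).
It fails at once if the ramekin is pressed on the scale with over 40 N (contact force between ramekin and scale above 40 N).
It fails at once if the salt shaker is moved by more than 30 mm (distance of salt_shaker from where it was at the start of the episode above 0.03 m).
It fails at once if the spice jar is moved by more than 30 mm (distance of spice_jar from where it was at the start of the episode above 0.03 m).
It fails at once if the kitchen timer is moved by more than 30 mm (distance of kitchen_timer from where it was at the start of the episode above 0.03 m).
It also fails if it takes over 70 s, if anything falls off the work surface, if the arm or the gripper's body presses on something with over 40 N, if the wrist force passes 120 N, or if a joint passes its speed limit or range.

## Working session

There is one attempt and no reset: what is moved stays moved. The work goes in short steps, Python scripts to look and compute and a tool call to move; the robot and the scene stay as the last step left them, time stands still between calls to the robot, and variables do not carry over. Pictures are saved under pics/ and viewed, at most 10 in all, crops included, and the job is handed in when it is done.

Besides the shell and the picture viewer there is one more tool, called after "Request:" as name(argument=value, ...), one argument or row to a line, values as JSON. step_arm: Moves the arm, as the interface text tells. Its arguments: {"type":"object","properties":{"targets":{"type":"array"},"squeeze":{"type":"number"}},"required":["targets"]}

```bash
mkdir -p pics; cat > h.py <<'E'
import numpy as np, cv2
from cell import arm
def cap(n,save=None):
    c=arm.calibration(n); im,d=arm.capture(n)
    if save: cv2.imwrite('pics/'+save,im[:,:,::-1])
    np.savez('last_'+n,im=im,d=d,K=c['intrinsics'],T=c['cam_to_world'])
    return im,d,np.array(c['intrinsics']),np.array(c['cam_to_world'])
def load(n):
    z=np.load('last_%s.npz'%n); return z['im'],z['d'],z['K'],z['T']
def cloud(d,K,T):
    v,u=np.mgrid[:d.shape[0],:d.shape[1]]
    p=np.stack([(u-K[0,2])/K[0,0]*d,(v-K[1,2])/K[1,1]*d,d],-1)
    return p@T[:3,:3].T+T[:3,3]
def plane(u,v,z,K,T):
    r=T[:3,:3]@np.linalg.inv(K)@[u,v,1]; o=T[:3,3]
    return o+r*(z-o[2])/r[2]
E
python3 - <<'E'
from h import *
for n in('top','side'):
    im,d,K,T=cap(n,n+'0.png'); print(n,T.round(3).tolist(),K[0,0])
E
```

```text
top [[-0.019, -0.997, 0.077, 0.454], [-1.0, 0.017, -0.025, -0.003], [0.023, -0.078, -0.997, 1.319], [0.0, 0.0, 0.0, 1.0]] 470.0968737360674
side [[0.913, -0.194, 0.359, 0.094], [-0.409, -0.432, 0.804, -1.006], [-0.001, -0.881, -0.474, 0.736], [0.0, 0.0, 0.0, 1.0]] 369.3332120306255
```

View pics/top0.png

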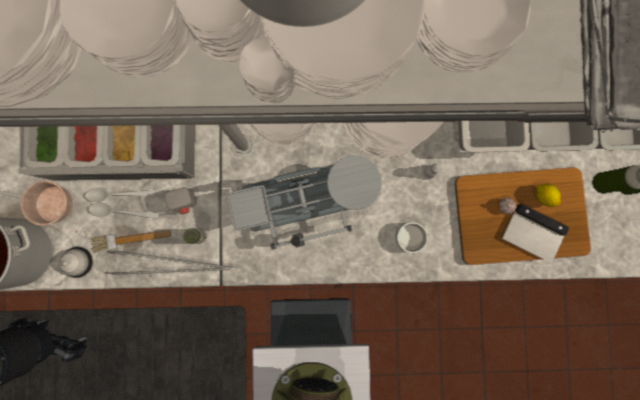

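View pics/side0.png

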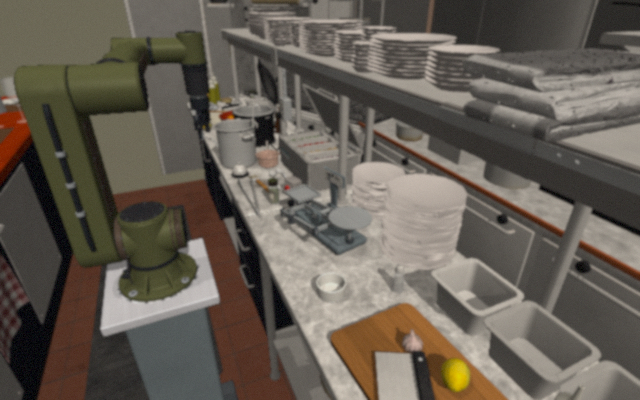

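The top view shows the ramekin at about (411,237), the round platform at (354,184) and the poise at (297,240). The salt shaker is near (432,171), the spice jar near (193,236) and the timer near (168,200). The side view shows the shelf overhead behind the scale, with the ramekin at (329,287).

```bash
python3 - <<'E'
from h import *
im,d,K,T=load('top'); P=cloud(d,K,T)
def fit(u,v,r,z0,z1,lab):
    s=P[v-r:v+r,u-r:u+r].reshape(-1,3); s=s[(s[:,2]>z0)&(s[:,2]<z1)]
    if len(s)<5: print(lab,len(s));return
    (c,rad)=cv2.minEnclosingCircle(s[:,:2].astype(np.float32))
    print(lab,len(s),np.round(c,4),round(rad,4),'medz',np.median(s[:,2]).round(4))
fit(411,237,22,.03,.055,'ramekin')
fit(354,184,35,.10,.15,'plat')
fit(297,240,9,.12,.17,'knob')
fit(432,171,12,.05,.1,'salt'); fit(193,236,12,.05,.13,'spice'); fit(168,200,25,.045,.09,'timer')
# bar ends
for u,v in [(275,245),(351,230),(297,240),(250,205),(352,184),(300,115),(450,115),(290,170)]: print(u,v,P[v,u].round(3), plane(u,v,.1,K,T).round(3))
s=arm.sense(); print(s['position'],s['ee_rot'],s['t'],s['finger_gap'])
c=cv2.resize(im[140:280,220:460],None,fx=3.3,fy=3.3,interpolation=cv2.INTER_CUBIC); cv2.imwrite('pics/topc.png',c[:,:,::-1])
E
```

```text
ramekin 202 [ 0.445  -0.2822] 0.0426 medz 0.0408
plat 2464 [ 0.6046 -0.1209] 0.1113 medz 0.1318
knob 85 [0.4434 0.0337] 0.0129 medz 0.146
salt 100 [ 0.6284 -0.3405] 0.0138 medz 0.0771
spice 272 [0.4606 0.3012] 0.021 medz 0.1047
timer 634 [0.5795 0.3793] 0.0758 medz 0.0692
275 245 [0.432 0.089 0.084] [0.433 0.088 0.1  ]
351 230 [ 0.467 -0.108  0.113] [ 0.467 -0.109  0.1  ]
297 240 [0.445 0.03  0.147] [0.444 0.031 0.1  ]
250 205 [0.537 0.152 0.097] [0.537 0.151 0.1  ]
352 184 [ 0.584 -0.112  0.133] [ 0.587 -0.115  0.1  ]
300 115 [0.659 0.011 0.533] [0.772 0.018 0.1  ]
450 115 [ 0.658 -0.249  0.524] [ 0.767 -0.38   0.1  ]
290 170 [0.64  0.05  0.003] [0.627 0.046 0.1  ]
[0.25148599 0.54441341 0.23038118] [ 3.06670904e+00 -6.74220848e-01 -2.73406178e-04] 0.1 0.08532699359228489
```

View pics/topc.png

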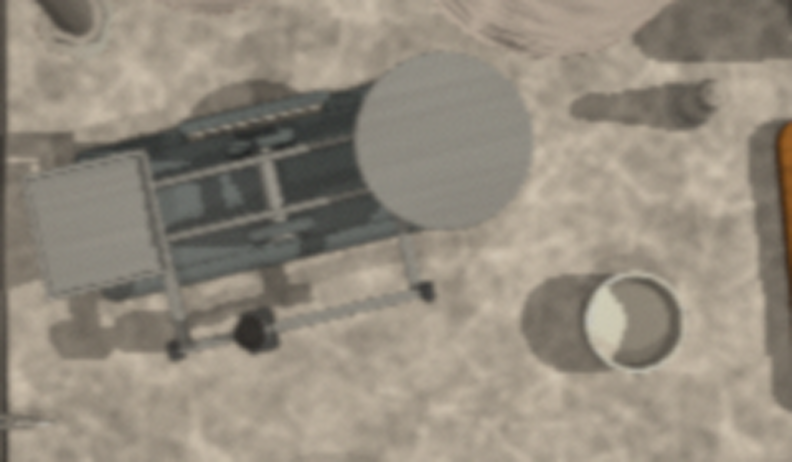

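Crop: the platform is centred at about (444,140), the bar ends are at (177,349) and (426,290), and the knob is at (257,330). Next I'll pin down the platform centre and the scale yaw.

```bash
python3 - <<'E'
from h import *
im,d,K,T=load('top'); P=cloud(d,K,T)
m=((P[...,2]>.122)&(P[...,2]<.142)).astype(np.uint8); m[:,:315]=0;m[:,390:]=0;m[:140]=0;m[225:]=0
m=cv2.morphologyEx(m,cv2.MORPH_OPEN,np.ones((9,9)))
c=max(cv2.findContours(m,0,cv2.CHAIN_APPROX_NONE)[0],key=cv2.contourArea)
e=cv2.fitEllipse(c); print(e, plane(*e[0],.132,K,T), e[1][0]/470*1.187)
pc=plane(*e[0],.132,K,T)
# bar ends in crop pixels, heights ~.076 left,.110 right
a=plane(220+177/3.3,140+349/3.3,.088,K,T); b=plane(220+426/3.3,140+290/3.3,.112,K,T)
v=a-b; yaw=np.arctan2(-v[0],v[1]); print(a,b,yaw,np.linalg.norm(v[:2]))
ex=np.array([np.cos(yaw),np.sin(yaw)]);ey=np.array([-ex[1],ex[0]])
m2=(a+b)[:2]/2
o1=m2+.1*ex; o2=pc[:2]-.01*ex+.14*ey
k=np.array([.4434,.0337]); 
print('origin',o1,o2,'poise',(k-o1)@ey+.07,(k-o2)@ey+.07,(k-o2)@ex)
E
```

```text
((355.10198974609375, 183.22723388671875), (51.03200149536133, 53.67802810668945), 79.65836334228516) [ 0.58555177 -0.11977258  0.132     ] 0.12888294845743384
[0.4304206  0.09214837 0.088     ] [ 0.47279405 -0.10344864  0.112     ] 0.21333985504710393 0.20013419925336676
origin [0.54934025 0.01552239] [0.54613694 0.01493626] poise 0.11019573543636184 0.11009035250008373 -0.09643506298203262
```

Request:
step_arm(
  targets=[
    [[3,-4,0],-7,8.5],
    [[6,-8,0],-14,8.5],
    [[9,-12,0],-21,8.5],
    [[12,-16,0],-28,8],
    [[15,-20,0],-35,7],
    [[15,-24,0],-42,6],
    [[15,-28,0],-49,5],
    [[15,-32,0],-56,4.5],
    [[15,-36,0],-63,4.5],
    [[15,-40,0],-65,4.5],
    [[15,-44,0],-65,4.5],
    [[15,-48,0],-65,4.5],
    [[15,-52,0],-65,4.5],
    [[15,-56,0],-65,4.5],
    [[15,-60,0],-65,4.5],
    [[15,-64,0],-65,4.5],
    [[15,-68,0],-65,4.5],
    [[15,-72,0],-65,4.5],
    [[15,-76,0],-65,4.5],
    [[15,-80,0],-65,4.5],
  ],
)

```text
t: 1.77
position: [0.4009, -0.2463, 0.2311]
ee_rot: [-2.225, 2.217, -0.0]
force: [2.4, 0.9, -0.1]
finger_gap: 0.0447
gripper_force: 0.0
```

```bash
python3 - <<'E'
from h import *
im,d,K,T=cap('wrist','w1.png'); P=cloud(d,K,T)
m=((P[...,2]>.034)&(P[...,2]<.052)&(np.hypot(P[...,0]-.445,P[...,1]+.282)<.07))
s=P[m]; print(len(s), cv2.minEnclosingCircle(s[:,:2].astype(np.float32)), np.percentile(s[:,2],[50,95]))
A=np.c_[2*s[:,:2],np.ones(len(s))]; q=np.linalg.lstsq(A,(s[:,:2]**2).sum(1),rcond=None)[0]; print(q)
print(T[:3,3],arm.sense()['position'])
E
```

```text
1331 ((0.44509968161582947, -0.28139880299568176), 0.042134057730436325) [0.04132812 0.04281515]
[ 0.44464523 -0.28177362 -0.27555412]
[ 0.40165741 -0.3222315   0.37337476] [ 0.39942606 -0.25207615  0.23016448]
```

View pics/w1.png

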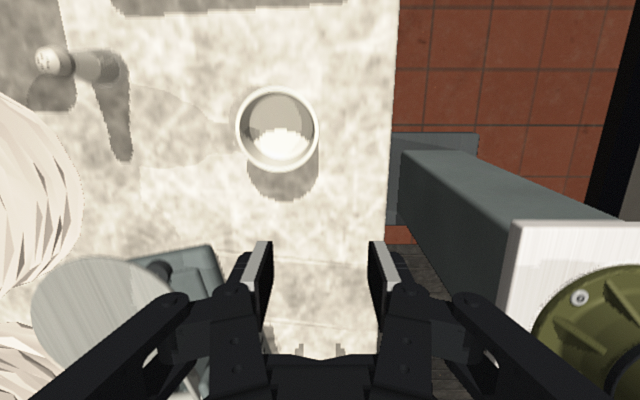

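The wrist view shows the ramekin at (277,128), away from the bystanders, with the fingers open. I'll grip its near wall.

Request:
step_arm(
  targets=[
    [[0.6,-2.6,-3],0,3],
    [[0.6,-2.6,-6],0,3],
    [[0.6,-2.6,-9],0,3],
    [[0.6,-2.6,-12],0,3],
    [[0.6,-2.6,-15],0,3],
    [[0.6,-2.6,-15],0,3],
    [[0.6,-2.6,-15],0,3],
    [[0.6,-2.6,-15],0,3],
  ],
  squeeze=40,
)

```text
t: 2.48
position: [0.4085, -0.2706, 0.0834]
ee_rot: [-2.226, 2.217, -0.004]
force: [0.6, -0.4, 1.3]
finger_gap: 0.03
gripper_force: 0.0
```

Request:
step_arm(
  targets=[
    [[0,-1.1,-1],0,3],
    [[0,-1.1,-2.5],0,3],
    [[0,-1.1,-4],0,3],
    [[0,-1.1,-5.5],0,3],
    [[0,-1.1,-6.5],0,3],
    [[0,-1.1,-6.5],0,3],
    [[0,-1.1,-6.5],0,3],
  ],
)

```text
t: 3.07
position: [0.4079, -0.2816, 0.017]
ee_rot: [2.225, -2.217, 0.001]
force: [0.6, -0.3, 0.8]
finger_gap: 0.0299
gripper_force: 0.0
```

Request:
step_arm(
  targets=[
    [[0,0,0],0,2],
    [[0,0,0],0,1.5],
    [[0,0,0],0,1],
    [[0,0,0],0,0.6],
    [[0,0,0],0,0.4],
    [[0,0,0],0,0.4],
    [[0,0,0],0,0.4],
    [[0,0,0],0,0.4],
  ],
)

```text
t: 3.73
position: [0.4086, -0.2817, 0.0185]
ee_rot: [-2.226, 2.216, -0.005]
force: [-3.4, 1.5, 8.6]
finger_gap: 0.0057
gripper_force: 39.1
```

Request:
step_arm(
  targets=[
    [[0,0,0.5],0,0.4],
    [[0,0,1],0,0.4],
    [[0,0,2],0,0.4],
    [[0,0,4],0,0.4],
    [[0,0,6],0,0.4],
    [[0,0,8],0,0.4],
    [[0,0,10.5],0,0.4],
    [[0,0,13],0,0.4],
    [[0,0,15.5],0,0.4],
    [[0,0,17],0,0.4],
    [[0,0,17],0,0.4],
    [[0,0,17],0,0.4],
    [[0,0,17],0,0.4],
    [[0,0,17],0,0.4],
  ],
  squeeze=50,
)

```text
t: 4.9
position: [0.407, -0.2808, 0.1847]
ee_rot: [2.225, -2.217, -0.004]
force: [0.8, 0.0, -1.0]
finger_gap: 0.0054
gripper_force: 49.0
```

```bash
python3 - <<'E'
from h import *
s=arm.sense(); tcp=np.array(s['position']); print(s['position'],s['ee_rot'],s['force'],s['torque'],s['finger_gap'])
im,d,K,T=cap('top'); P=cloud(d,K,T)
m=(P[...,2]>.19)&(P[...,2]<.24)&(np.hypot(P[...,0]-.445,P[...,1]+.28)<.06)
q=P[m]; print(len(q),q.min(0),q.max(0))
im,d,K,T=cap('wrist','w2.png'); P=cloud(d,K,T)
im2,d2,K2,T2=cap('side','s2.png')
o=np.zeros((400,800,3),np.uint8); o[:,:480]=im[:,80:560]; c=cv2.resize(im2[180:340,240:368],(320,400)); o[:,480:]=c
cv2.imwrite('pics/c2.png',o[:,:,::-1])
E
```

```text
[ 0.4070103  -0.28083836  0.18474259] [ 2.22460712 -2.21679194 -0.00382415] [ 0.75553028  0.0012723  -1.02265836] [-0.00364112  0.01516967  0.02686588] 0.005360691193007175
63 [ 0.47179374 -0.31632279  0.1902928 ] [ 0.48675676 -0.26043171  0.20866673]
```

View pics/c2.png

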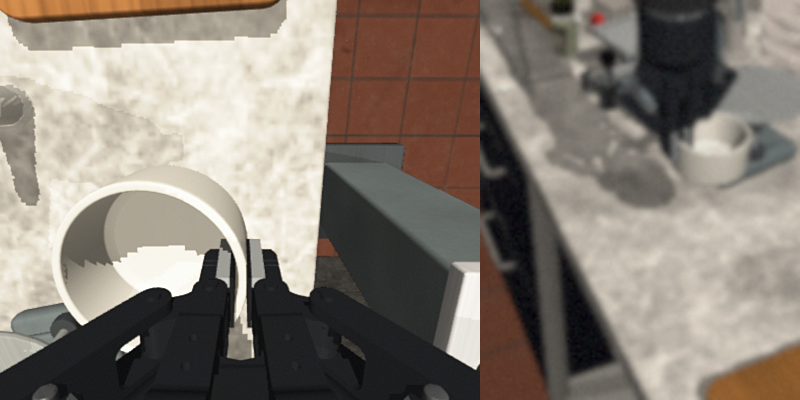

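The ramekin is held firmly by its near wall. I'll measure its tilt and underside height with the wrist depth image.

```bash
cat > rim.py <<'E'
from h import *
def rim(n='wrist',c=None):
    im,d,K,T=load(n); P=cloud(d,K,T); 
    m=(P[...,2]>c[2]-.02)&(P[...,2]<c[2]+.03)&(np.hypot(P[...,0]-c[0],P[...,1]-c[1])<.06)&(im.mean(-1)>150)
    q=P[m]
    # per-azimuth highest points = rim
    az=np.round(np.degrees(np.arctan2(q[:,1]-c[1],q[:,0]-c[0]))/10); r=[]
    for a in np.unique(az):
        k=q[az==a]; k=k[np.hypot(*(k-c)[:,:2].T)>.03]
        if len(k)>5: r.append(np.r_[a*10,k[k[:,2]>np.percentile(k[:,2],90)].mean(0)])
    return np.array(r)
if __name__=='__main__':
    s=arm.sense()['position']; r=rim('wrist',np.array([s[0]+.037,s[1],s[2]+.023])); print(r.round(4))
    A=np.c_[r[:,1:3]-r[:,1:3].mean(0),np.ones(len(r))]; print(np.linalg.lstsq(A,r[:,3],rcond=None)[0])
E
python3 rim.py
```

```text
[[-180.        0.407    -0.2821    0.2101]
 [-170.        0.4029   -0.2902    0.2221]
 [-160.        0.4138   -0.291     0.2214]
 [-150.        0.4108   -0.3       0.2098]
 [-140.        0.414    -0.3062    0.2094]
 [-130.        0.4186   -0.311     0.209 ]
 [-120.        0.4242   -0.3154    0.2087]
 [-110.        0.4299   -0.3183    0.2084]
 [-100.        0.4366   -0.3207    0.2079]
 [ -90.        0.4438   -0.3218    0.2076]
 [ -80.        0.451    -0.3214    0.2069]
 [ -70.        0.4577   -0.3199    0.2067]
 [ -60.        0.4641   -0.3171    0.2061]
 [ -50.        0.4711   -0.3128    0.2058]
 [ -40.        0.4757   -0.3084    0.2053]
 [ -30.        0.4798   -0.3024    0.2051]
 [ -20.        0.4833   -0.2958    0.2049]
 [ -10.        0.4845   -0.2888    0.2048]
 [   0.        0.4852   -0.2804    0.2049]
 [  10.        0.4845   -0.2743    0.2048]
 [  20.        0.4824   -0.2668    0.2046]
 [  30.        0.4791   -0.2605    0.2049]
 [  40.        0.4766   -0.2578    0.2035]
 [  70.        0.4588   -0.2448    0.2065]
 [ 150.        0.4096   -0.2639    0.2097]
 [ 160.        0.4084   -0.2686    0.2101]
 [ 170.        0.4078   -0.2737    0.2103]
 [ 180.        0.4067   -0.2794    0.2101]]
[-0.10353678  0.00261818  0.20818581]
```

Request:
step_arm(
  targets=[
    [[0.5,0.5,1],0,0.4],
    [[1.5,1.7,1.5],0,0.4],
    [[3,3.5,1.5],0,0.4],
    [[4.5,5.2,1.5],0,0.4],
    [[6,6.9,1.5],0,0.4],
    [[7.5,8.6,1.5],0,0.4],
    [[9,10.4,1.5],0,0.4],
    [[10.5,12.1,1.5],0,0.4],
    [[12,13.8,1.5],0,0.4],
    [[13.3,15.3,1.5],0,0.4],
    [[14.1,16.2,1.5],0,0.4],
    [[14.1,16.2,1.5],0,0.4],
    [[14.1,16.2,1.5],0,0.4],
    [[14.1,16.2,1],0,0.4],
    [[14.1,16.2,0],0,0.4],
    [[14.1,16.2,-1],0,0.4],
    [[14.1,16.2,-2],0,0.4],
    [[14.1,16.2,-2],0,0.4],
    [[14.1,16.2,-2],0,0.4],
  ],
)

```text
t: 6.63
position: [0.5479, -0.1195, 0.1651]
ee_rot: [2.224, -2.217, -0.002]
force: [0.2, 0.0, -0.8]
finger_gap: 0.0051
gripper_force: 49.0
```

```bash
cat > chk.py <<'E'
from rim import *
s=arm.sense(); p=s['position']; print(p,s['force'],s['finger_gap'],s['t'])
cap('wrist','wc.png'); im,d,K,T=load('wrist'); P=cloud(d,K,T)
try:
    r=rim('wrist',np.array([p[0]+.037,p[1],p[2]+.023])); q=r[:,1:3]; k=(r[:,0]>-150)&(r[:,0]<80)
    q=q[k]; A=np.c_[2*q,np.ones(len(q))]; f=np.linalg.lstsq(A,(q**2).sum(1),rcond=None)[0]; print('rim',f,np.sqrt(f[2]+f[0]**2+f[1]**2)); print(r[k][::3].round(4))
except Exception as e: print(e)
c=(.5855,-.1198); rr=np.hypot(P[...,0]-c[0],P[...,1]-c[1]); m=(rr<.066)&(rr>.05)&(P[...,2]<.15)&(P[...,2]>.09); print('plat z',np.median(P[m][:,2]),m.sum())
m=(rr<.09)&(P[...,2]<.15)&(P[...,2]>.09);q=P[m]; cc=np.array(c)
az=np.round(np.degrees(np.arctan2(q[:,1]-c[1],q[:,0]-c[0]))/10)
e=np.array([[a*10,np.percentile(np.hypot(*(q[az==a][:,:2]-cc).T),99)] for a in np.unique(az) if (az==a).sum()>20]); print(e.round(3).T.tolist())
E
python3 chk.py
```

```text
[ 0.54792747 -0.11945744  0.1650758 ] [ 0.18287506  0.02064402 -0.76174918] 0.005100821439717441 6.6333
rim [ 0.58660466 -0.12090936 -0.35715944] 0.03955583603322942
[[-1.400e+02  5.550e-01 -1.441e-01  1.898e-01]
 [-1.100e+02  5.708e-01 -1.572e-01  1.886e-01]
 [-8.000e+01  5.914e-01 -1.606e-01  1.874e-01]
 [-5.000e+01  6.110e-01 -1.520e-01  1.860e-01]
 [-2.000e+01  6.245e-01 -1.335e-01  1.851e-01]
 [ 1.000e+01  6.251e-01 -1.120e-01  1.851e-01]
 [ 4.000e+01  6.169e-01 -9.650e-02  1.830e-01]]
plat z 0.13145576198863784 9631
[[-180.0, -170.0, -160.0, -150.0, -140.0, -130.0, -120.0, -110.0, -100.0, -90.0, -80.0, -70.0, -60.0, -50.0, -40.0, -30.0, -20.0, -10.0, -0.0, 10.0, 20.0, 30.0, 40.0, 50.0, 60.0, 70.0, 80.0, 130.0, 150.0, 160.0, 170.0, 180.0], [0.066, 0.066, 0.066, 0.066, 0.066, 0.066, 0.066, 0.067, 0.067, 0.068, 0.068, 0.069, 0.069, 0.07, 0.07, 0.07, 0.071, 0.071, 0.072, 0.034, 0.034, 0.033, 0.033, 0.033, 0.033, 0.031, 0.029, 0.069, 0.083, 0.09, 0.089, 0.066]]
```

Request:
step_arm(
  targets=[
    [[0.2,0,-0.3],0,0.4],
    [[0.2,0,-0.6],0,0.4],
    [[0.2,0,-0.8],0,0.4],
    [[0.2,0,-1.0],0,0.4],
    [[0.2,0,-1.1],0,0.4],
    [[0.2,0,-1.2],0,0.4],
    [[0.2,0,-1.3],0,0.4],
    [[0.2,0,-1.4],0,0.4],
    [[0.2,0,-1.4],0,0.4],
    [[0.2,0,-1.4],0,0.4],
  ],
)

```text
t: 7.52
position: [0.5507, -0.1192, 0.1526]
ee_rot: [-2.225, 2.217, -0.001]
force: [-0.6, 0.7, 0.7]
finger_gap: 0.005
gripper_force: 49.3
```

Request:
step_arm(
  targets=[
    [[0,0,-0.1],0,0.5],
    [[0,0,-0.1],0,0.7],
    [[0,0,-0.1],0,0.9],
    [[0,0,-0.1],0,1.2],
    [[0,0,-0.1],0,1.6],
    [[0,0,-0.1],0,2.0],
    [[0,0,-0.1],0,2.2],
    [[0,0,-0.1],0,2.2],
    [[0,0,-0.1],0,2.2],
    [[0,0,-0.1],0,2.2],
  ],
  squeeze=20,
)

```text
t: 8.35
position: [0.5507, -0.1191, 0.1513]
ee_rot: [2.225, -2.218, -0.0]
force: [-0.3, 0.6, 0.3]
finger_gap: 0.0225
gripper_force: 0.0
```

```bash
python3 chk.py|head -14
```

```text
[ 0.55065234 -0.11913505  0.15128051] [-0.3360728   0.64505201  0.26352519] 0.022456823129489056 8.35
rim [ 0.58775367 -0.12063338 -0.358446  ] 0.03950689285421116
[[-1.400e+02  5.571e-01 -1.456e-01  1.743e-01]
 [-1.100e+02  5.740e-01 -1.578e-01  1.741e-01]
 [-8.000e+01  5.941e-01 -1.596e-01  1.743e-01]
 [-5.000e+01  6.139e-01 -1.504e-01  1.743e-01]
 [-2.000e+01  6.253e-01 -1.325e-01  1.743e-01]
 [ 1.000e+01  6.267e-01 -1.130e-01  1.742e-01]
 [ 6.000e+01  6.083e-01 -8.690e-02  1.743e-01]]
plat z 0.13144643794672722 11420
[[-180.0, -170.0, -160.0, -150.0, -140.0, -130.0, -120.0, -110.0, -100.0, -90.0, -80.0, -70.0, -60.0, -50.0, -40.0, -30.0, -20.0, -10.0, -0.0, 10.0, 20.0, 30.0, 40.0, 50.0, 60.0, 70.0, 80.0, 90.0, 100.0, 110.0, 120.0, 130.0, 140.0, 150.0, 160.0, 170.0, 180.0], [0.066, 0.066, 0.066, 0.066, 0.066, 0.066, 0.066, 0.067, 0.067, 0.068, 0.068, 0.069, 0.069, 0.069, 0.07, 0.07, 0.071, 0.071, 0.072, 0.072, 0.039, 0.039, 0.038, 0.036, 0.036, 0.035, 0.032, 0.024, 0.016, 0.07, 0.069, 0.068, 0.067, 0.06, 0.09, 0.089, 0.066]]
```

The ramekin stands level and free. Next: lift off, turn the fingers along the bar and move over the knob.

Request:
step_arm(
  targets=[
    [[0,0,1],0,2.2],
    [[0,0,3],0,2.2],
    [[0,0,6],0,2.2],
    [[-1,0,9],0,2.2],
    [[-3,0,9],-7,3],
    [[-5,1.5,9],-14,3.6],
    [[-7,3.5,9],-21,3.6],
    [[-9,5.5,9],-28,3.6],
    [[-10.8,7.5,9],-35,3.6],
    [[-10.8,9.5,9],-42,3.6],
    [[-10.8,11.5,9],-49,3.6],
    [[-10.8,13.5,9],-56,3.6],
    [[-10.8,15.2,9],-63,3.6],
    [[-10.8,15.2,9],-70,3.6],
    [[-10.8,15.2,9],-77,3.6],
    [[-10.8,15.2,9],-78,3.6],
    [[-10.8,15.2,9],-78,3.6],
    [[-10.8,15.2,9],-78,3.6],
  ],
)

```text
t: 9.9
position: [0.4426, 0.0327, 0.2417]
ee_rot: [-0.339, 3.123, 0.0]
force: [-0.9, 0.3, -0.3]
finger_gap: 0.036
gripper_force: 0.0
```

```bash
python3 - <<'E'
from h import *
s=arm.sense(); print(s['position'],s['ee_rot'],s['force'])
im,d,K,T=cap('wrist'); P=cloud(d,K,T)
im2,d2,K2,T2=cap('side')
m=(im.max(-1)<70)&(P[...,2]>.135)&(P[...,2]<.165)&(np.hypot(P[...,0]-.443,P[...,1]-.033)<.05)
q=P[m]; 
if len(q): print('knob',len(q),cv2.minEnclosingCircle(q[:,:2].astype(np.float32)),q[:,2].max())
o=np.zeros((400,800,3),np.uint8); o[:,:480]=im[:,80:560]; o[:,480:]=cv2.resize(im2[140:280,260:372],(320,400))
cv2.imwrite('pics/c3.png',o[:,:,::-1])
E
```

```text
[0.44264997 0.03270358 0.24172537] [-3.38627428e-01  3.12280570e+00  3.65865071e-04] [-0.85516227  0.29534865 -0.30192885]
knob 807 ((0.4427604377269745, 0.03409195691347122), 0.012659759260714054) 0.15048355882631942
```

View pics/c3.png

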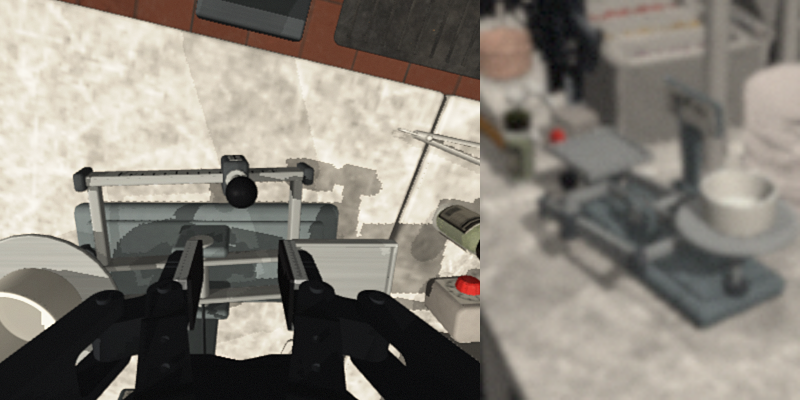

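The wrist view shows the knob at (240,190), midway between the two fingers' line of approach; the ramekin stands upright on the platform. I'll straddle the knob and slide it right.

Request:
step_arm(
  targets=[
    [[0,0.1,-3],0,3.6],
    [[0,0.1,-6],0,3.6],
    [[0,0.1,-9],0,3.6],
    [[0,0.1,-11],0,3.6],
    [[0,0.1,-11.5],0,3.3],
    [[0,0.1,-11.5],0,3],
    [[0,0.1,-11.5],0,3],
    [[0.1,-0.5,-11.5],0,3],
    [[0.2,-1.1,-11.5],0,3],
    [[0.4,-1.8,-11.5],0,3],
    [[0.5,-2.5,-11.5],0,3],
    [[0.7,-3.2,-11.5],0,3],
    [[0.8,-3.9,-11.5],0,3],
    [[1,-4.6,-11.5],0,3],
    [[1.1,-5.3,-11.5],0,3],
    [[1.2,-5.9,-11.5],0,3],
    [[1.2,-5.9,-11.5],0,3],
    [[1.2,-5.9,-11.5],0,3],
    [[1.2,-5.9,-11.5],0,3],
  ],
)

```text
t: 11.58
position: [0.4544, -0.0264, 0.126]
ee_rot: [0.333, -3.123, 0.001]
force: [0.6, -1.2, 0.3]
finger_gap: 0.0302
gripper_force: 0.0
```

Open, lift and let the beam settle.

Request:
step_arm(
  targets=[
    [[0,0,0],0,4],
    [[0,0,0],0,4.6],
    [[0,0,0],0,4.6],
    [[0,0,0],0,4.6],
    [[0,0,2],0,4.6],
    [[0,0,5],0,4.6],
    [[0,0,8],0,4.6],
    [[0,0,11],0,4.6],
    [[0,0,11.5],0,4.6],
    [[0,0,11.5],0,4.6],
    [[0,0,11.5],0,4.6],
    [[0,0,11.5],0,4.6],
    [[0,0,11.5],0,4.6],
    [[0,0,11.5],0,4.6],
    [[0,0,11.5],0,4.6],
    [[0,0,11.5],0,4.6],
    [[0,0,11.5],0,4.6],
    [[0,0,11.5],0,4.6],
    [[0,0,11.5],0,4.6],
    [[0,0,11.5],0,4.6],
  ],
)

```text
t: 13.25
position: [0.4546, -0.0261, 0.2413]
ee_rot: [0.334, -3.124, -0.0]
force: [0.7, -0.7, 0.0]
finger_gap: 0.0462
gripper_force: 0.0
```

```bash
cat > bal.py <<'E'
from h import *
s=arm.sense(); p=np.array(s['position']); print(p.round(4),s['t'])
yaw=.2133; ex=np.array([np.cos(yaw),np.sin(yaw)]);ey=np.array([-ex[1],ex[0]]); o=np.array([.588,-.1205])-.01*ex+.14*ey
def loc(P): q=P[...,:2]-o; return q@ex,q@ey,P[...,2]
for n in('wrist','top'):
    im,d,K,T=cap(n); P=cloud(d,K,T); x,y,z=loc(P); g=im.max(-1)
    m=(g<75)&(z>.125)&(z<.17)&(abs(x+.1)<.03)&(abs(y)<.12)
    if n=='wrist': m[:, :]&=(d>.1)
    if m.sum()>10:
        q=P[m]; c,r=cv2.minEnclosingCircle(q[:,:2].astype(np.float32)); k=(np.array(c)-o)@ey
        print(n,'knob',np.round(c,4),'r',round(r,4),'ztop',q[:,2].max().round(4),'y',round(k,4))
    m=(np.hypot(x-.01,y+.14)<.067)&(np.hypot(x-.01,y+.14)>.048)&(z>.09)&(z<.14)
    pl=np.median(z[m]) if m.sum()>50 else None
    m=(abs(x+.1)<.005)&(abs(y)<.1)&(z>.06)&(z<.125)   # front bar slope
    sl=np.polyfit(y[m],z[m],1) if m.sum()>30 else None
    m=(abs(x)<.03)&(y>.1)&(y<.18)&(z>.07)&(z<.14); l=np.median(z[m]) if m.sum()>20 else None
    print(n,'platform',pl,'tilt',None if pl is None else (.115-pl)/.14,'bar',sl,'left pan',l)
E
python3 bal.py
```

```text
[ 0.4546 -0.0261  0.2413] 13.25
wrist knob [ 0.4545 -0.0184] r 0.013 ztop 0.1552 y -0.0119
wrist platform 0.11972037167781713 tilt -0.033716940555836586 bar [-0.043337   0.0927072] left pan 0.10970967796444425
top platform 0.12038819627194486 tilt -0.03848711622817752 bar None left pan 0.11034103775300164
```

Request:
step_arm(
  targets=[
    [[0,0.8,-2],0,4.6],
    [[0,0.8,-5],0,4.6],
    [[0,0.8,-8],0,4.6],
    [[0,0.8,-11],0,4.6],
    [[0,0.8,-11.5],0,4],
    [[0,0.8,-11.5],0,3.4],
    [[0,0.8,-11.5],0,3],
    [[0,0.8,-11.5],0,3],
    [[0,0.5,-11.5],0,3],
    [[0,0.2,-11.5],0,3],
    [[0.1,-0.1,-11.5],0,3],
    [[0.1,-0.4,-11.5],0,3],
    [[0.1,-0.6,-11.5],0,3],
    [[0.1,-0.6,-11.5],0,3],
    [[0.1,-0.6,-11.5],0,3],
    [[0.1,-0.6,-11.5],0,3],
  ],
)

```text
t: 14.68
position: [0.4555, -0.0323, 0.1262]
ee_rot: [0.334, -3.123, 0.0]
force: [-0.2, 0.6, -0.1]
finger_gap: 0.0293
gripper_force: 0.2
```

Request:
step_arm(
  targets=[
    [[0,0,0],0,4],
    [[0,0,0],0,4.6],
    [[0,0,0],0,4.6],
    [[0,0,0],0,4.6],
    [[0,0,2],0,4.6],
    [[0,0,5],0,4.6],
    [[0,0,8],0,4.6],
    [[0,0,11],0,4.6],
    [[0,0,11.5],0,4.6],
    [[0,0,11.5],0,4.6],
    [[0,0,11.5],0,4.6],
    [[0,0,11.5],0,4.6],
    [[0,0,11.5],0,4.6],
    [[0,0,11.5],0,4.6],
    [[0,0,11.5],0,4.6],
    [[0,0,11.5],0,4.6],
    [[0,0,11.5],0,4.6],
    [[0,0,11.5],0,4.6],
    [[0,0,11.5],0,4.6],
    [[0,0,11.5],0,4.6],
  ],
)

```text
t: 16.35
position: [0.4556, -0.0321, 0.2413]
ee_rot: [-0.334, 3.124, 0.0]
force: [-0.5, 0.1, -0.7]
finger_gap: 0.0465
gripper_force: 0.0
```

Request:
step_arm(
  targets=[
    [[0,0,0],0,4.6],
    [[0,0,0],0,4.6],
    [[0,0,0],0,4.6],
    [[0,0,0],0,4.6],
    [[0,0,0],0,4.6],
    [[0,0,0],0,4.6],
    [[0,0,0],0,4.6],
    [[0,0,0],0,4.6],
    [[0,0,0],0,4.6],
    [[0,0,0],0,4.6],
    [[0,0,0],0,4.6],
    [[0,0,0],0,4.6],
  ],
)

```text
t: 17.35
position: [0.4556, -0.0322, 0.2413]
ee_rot: [0.334, -3.124, -0.0]
force: [0.2, 0.2, 0.6]
finger_gap: 0.0461
gripper_force: 0.0
```

```bash
python3 bal.py
```

```text
[ 0.4556 -0.0322  0.2413] 17.35
wrist knob [ 0.4551 -0.0231] r 0.0127 ztop 0.1549 y -0.0166
wrist platform 0.11664447074476028 tilt -0.011746219605430545 bar [-0.0186832   0.09292762] left pan 0.11283313302145137
top platform 0.11725369697206989 tilt -0.016097835514784872 bar None left pan 0.11340743047737534
```

The beam is within tolerance at about -0.015 rad; one small nudge of about 2 mm will gain margin.

Request:
step_arm(
  targets=[
    [[0,0.9,-2],0,4.6],
    [[0,0.9,-5],0,4.6],
    [[0,0.9,-8],0,4.6],
    [[0,0.9,-11],0,4.6],
    [[0,0.9,-11.5],0,4],
    [[0,0.9,-11.5],0,3.4],
    [[0,0.9,-11.5],0,3],
    [[0,0.9,-11.5],0,3],
    [[0,0.6,-11.5],0,3],
    [[0,0.3,-11.5],0,3],
    [[0,0.1,-11.5],0,3],
    [[0,-0.1,-11.5],0,3],
    [[0,-0.2,-11.5],0,3],
    [[0,-0.2,-11.5],0,3],
    [[0,-0.2,-11.5],0,3],
    [[0,-0.2,-11.5],0,3],
  ],
)

```text
t: 18.78
position: [0.4555, -0.0342, 0.1262]
ee_rot: [0.334, -3.123, -0.0]
force: [-0.1, -0.7, -0.1]
finger_gap: 0.0301
gripper_force: 0.2
```

Request:
step_arm(
  targets=[
    [[0,0,0],0,4],
    [[0,0,0],0,4.6],
    [[0,0,0],0,4.6],
    [[0,0,0],0,4.6],
    [[0,0,2],0,4.6],
    [[0,0,5],0,4.6],
    [[0,0,8],0,4.6],
    [[0,0,11],0,4.6],
    [[0,0,11.5],0,4.6],
    [[0,0,11.5],0,4.6],
    [[0,0,11.5],0,4.6],
    [[0,0,11.5],0,4.6],
    [[0,0,11.5],0,4.6],
    [[0,0,11.5],0,4.6],
    [[0,0,11.5],0,4.6],
    [[0,0,11.5],0,4.6],
    [[0,0,11.5],0,4.6],
    [[0,0,11.5],0,4.6],
    [[0,0,11.5],0,4.6],
    [[0,0,11.5],0,4.6],
  ],
)

```text
t: 20.45
position: [0.4556, -0.0341, 0.2413]
ee_rot: [0.334, -3.124, -0.0]
force: [-0.4, 0.8, -0.7]
finger_gap: 0.0461
gripper_force: 0.0
```

Request:
step_arm(
  targets=[
    [[0,0,0],0,4.6],
    [[0,0,0],0,4.6],
    [[0,0,0],0,4.6],
    [[0,0,0],0,4.6],
    [[0,0,0],0,4.6],
    [[0,0,0],0,4.6],
    [[0,0,0],0,4.6],
    [[0,0,0],0,4.6],
    [[0,0,0],0,4.6],
    [[0,0,0],0,4.6],
    [[0,0,0],0,4.6],
    [[0,0,0],0,4.6],
    [[0,0,0],0,4.6],
    [[0,0,0],0,4.6],
    [[0,0,0],0,4.6],
    [[0,0,0],0,4.6],
    [[0,0,0],0,4.6],
    [[0,0,0],0,4.6],
  ],
)

```text
t: 21.95
position: [0.4556, -0.0341, 0.2413]
ee_rot: [0.334, -3.124, -0.0]
force: [0.3, -0.6, 1.2]
finger_gap: 0.0462
gripper_force: 0.0
```

```bash
python3 bal.py; python3 bal.py | grep platform; python3 - <<'E'
from h import *
im,d,K,T=load('wrist'); im2=load('side')[0]; im2=arm.capture('side')[0]
o=np.zeros((400,800,3),np.uint8); o[:,:480]=im[:,80:560]; o[:,480:]=cv2.resize(im2[140:280,260:372],(320,400))
cv2.imwrite('pics/c4.png',o[:,:,::-1])
E
```

```text
[ 0.4556 -0.0341  0.2413] 21.95
wrist knob [ 0.4561 -0.0257] r 0.013 ztop 0.1554 y -0.0195
wrist platform 0.11462018529880952 tilt 0.0027129621513606195 bar [-0.00788747  0.0924687 ] left pan 0.11484184912475798
top platform 0.11515283761331607 tilt -0.0010916972379719106 bar None left pan 0.11550204268868325
wrist platform 0.11467457450151974 tilt 0.00232446784628758 bar [-0.00780067  0.09242808] left pan 0.11483362546647202
top platform 0.11541044942879175 tilt -0.0029317816342267523 bar None left pan 0.11551014024353545
```

View pics/c4.png

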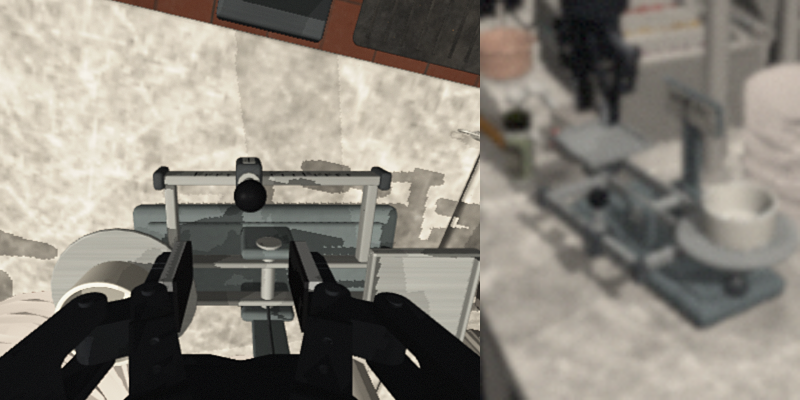

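The beam is level and at rest (platform 115 mm, left pan 115 mm). The ramekin stands upright on the platform, the knob at (250,195) is clear, and the fingers are above everything.

```bash
python3 -c "
from cell import arm
print(arm.close_job())"
```

```text
the job is handed in; nothing more can be done
None
```

The job is handed in: the ramekin stands upright near the centre of the round platform, and the beam swings free and level, measured within about 0.003 rad at the platform (limit 0.03), with the robot clear of everything; the judge's verdict was not shown.

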